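Set the board slide against backlash

TASK

Use the red handle to set the circuit board slide so that its white pointer stands at the orange flag, not the blue one. The handle has play, so come up to the flag only in the direction of the white arrows: first draw the slide back until the pointer is well short of the orange flag (some 3 cm), then push it up to the flag and let go, leaving the handle's play taken up in the arrow direction.

Things in the scene. Friction and masses are not known exactly. Their poses are not given: they have to be found in the camera images.
- handle_grip (a point): Red upright post, 20 mm wide (y) x 16 mm (x), 31 to 95 mm above table, on the robot's side of the slide; point on its axis 78 mm up. Beside it in x: fork (46 mm high) at 21 mm, carriage (55 mm) at 45 mm. y: along the rails, arrow direction, roughly robot's left; z up. Slides along y with 24 mm play: 12 mm behind (-y) the pointer it draws the carriage back, 12 mm ahead (+y) it pushes.
- pointer (a point): Tip of the white 5 mm wide pointer on the far side of the aluminium carriage (90 x 110 mm) with the green board; 42 mm above table, 152 mm from the handle in x, at mid-length of the carriage. Axes as the handle. Carriage travels 220 mm along y on the grey base (155 x 400 mm), takes about 4 N to move and stays where left. It starts ahead (+y) of both flags.
- orange_flag: The set mark: orange flag fixed on the far edge of the base, foot 20 mm square, upright blade 4 mm thick, top 48 mm above table. Origin: middle of its underside, 12 mm above table, 15 mm beyond the pointer's tip in x. Axes as the handle: the pointer is at the flag when its y in this frame is 0. At least 40 mm of carriage travel remain behind (-y) it.
- blue_flag: Flag of the same shape in blue, for another job: not to be used. Fixed on the same edge of the base, 40 to 90 mm to one side or the other of the orange one.

How it is judged:
By the outcome, as a careful person would: the job done as asked, in the order asked, and still so for the second after the job is handed in, with the robot touching nothing.
It also fails if it takes over 42 s, if anything falls off the work surface, if the arm or the gripper's body presses on something with over 40 N, if the wrist force passes 120 N, or if a joint passes its speed limit or range.

ROBOT

A 6-joint arm with a two-finger parallel gripper is mounted at the origin on the work surface. World frame = base frame: x ahead of the robot, y to its left, z up, the work surface at z = 0. Lengths are in m, angles in degrees, forces in N, time in s.
With the tool pointing down it reaches from about 0.35 to 0.775 m from the base axis. Payload 7.3 kg.
Tool frame: the origin (TCP) lies at the very end of the fingers, on their centre line; the grasp point (between the pads) lies 19 mm behind it; x points along the fingers, z is the direction in which the jaws open and shut, and the axes are right-handed (so a half turn about x gives the same grasp; the last joint's range is limited). The gripper opens to 92 mm and grips with 3 to 60 N. Pads are 19 mm wide; open, the fingers measure 130 mm over their backs; the gripper's body (75 mm by 190 mm) begins 47 mm behind the grasp point.
Start: joints at [68.64, 19.595, 87.324, -0, 73.075, -8.365], TCP at [0.118, 0.512, 0.227] pointing down, gripper open.
Joint ranges: [-145.02, 145.02], [-44.19, 115.74], [2.07, 154.8], [-57.11, 237.11], [16.16, 152.29], [-177.93, 177.93]. Speed limits (degrees/s): [147.25, 147.25, 180, 180, 180, 180].

INTERFACE

Orientations are given as a 3x3 rotation matrix whose columns are the frame's x, y, z axes.
In Python, from workcell import r gives the robot as it stands.
- The arm moves only by the shell command python3 -m creep 'ROWS' [OPENING] [FORCE]. ROWS is JSON, a list of rows, each an object with "offset": the shift along the tool's x, y, z in cm, a list of three; "dr": the turn, a rotation vector about the tool's x, y, z in degrees, a list of three. A call has 1 to 5 rows; each row shifts and turns the pose as measured when the row begins, along the tool's axes as they then stand; what a row does not reach is not made up. A row lasts 1/10 s, in which the tool goes at most 50 mm and 8.59 degrees, less where a joint would pass 70% of its speed; a pose out of reach is approached as far as the arm can. A call with a gripper value outside its range is refused whole. OPENING is the closure, from 0 (fully open) to 1 (shut), set as the call begins (- or left out, the last holds). The fingers move at their own pace and stop on an object; FORCE is the grip in N (left out, the last holds). Time passes only in rows, so rows that do not move let the fingers close. It gives the time, the measured TCP pose, the force and the opening at its end, in the units of the state.
- r.read_state(): the state, without advancing time (a new reading comes with each control period).
- r.read_camera(name): name is "scene" or "top" or "wrist"; returns a dict with "image" (480x640x3 uint8, blue, green, red), "fx", "fy", "cx", "cy" (pixels), "k1" (the pictures are not rectified: a ray, as slopes to the right and down, at radius r is drawn at 1 + k1 r^2 times it, then the intrinsics apply), "extrinsics" (4x4, takes a point from camera to world coordinates); the wrist camera has in their place "hand_eye" (4x4, takes a point from camera to tool coordinates, whose origin is the TCP and whose axes are the tool frame's). Camera axes: x right, y up, looking along -z (the intrinsics and any distortion apply to the point x, -y, -z); pixel columns grow to the right and rows downward; lengths in m; the calibration is good to about 2 mm. A picture is of the moment at which its call begins: read the wrist's pose just before it. There is no depth.
- r.finish_job(): hands the job in, once; it reports no verdict.
The state is a dict: "time_s": time; "qpos": joint angles; "dq": joint speeds; "joint_efforts": joint torques, N m; "tcp_pos": TCP position; "eef_rot": TCP orientation; "contact_force": force on the tool from outside, world axes, zero at the start; "torque": the same for the moment, N m; "finger_gap": finger opening in m.
Only numpy, scipy, OpenCV 4.12 (cv2) and the standard library are available. Lean on these libraries where they do the work, as an engineer would, in place of code of your own. Each camera call takes 0.05 s, during which the arm holds its last target. There are 200 camera calls.

## Working session

There is one attempt and no reset: what is moved stays moved. The work goes in short steps, Python scripts to look and compute and a shell command to move; the robot and the scene stay as the last step left them, time stands still between calls to the robot, and variables do not carry over. Pictures are saved under pics/ and viewed, about 8 in all and at most 12, crops included, and the job is handed in when it is done.

```bash
mkdir -p pics; cat > h.py <<'E'
import numpy as np, cv2
from workcell import r
def cam(n):
    s=r.read_state(); c=r.read_camera(n)
    if n=='wrist':
        T=np.eye(4);T[:3,:3]=np.array(s['eef_rot']);T[:3,3]=s['tcp_pos'];c['E']=T@np.array(c['hand_eye'])
    else: c['E']=np.array(c['extrinsics'])
    return c
def ray(c,u,v):
    K=np.array([[c['fx'],0,c['cx']],[0,c['fy'],c['cy']],[0,0,1.]])
    p=cv2.undistortPoints(np.array([[[u,v]]],float),K,np.array([c['k1'],0,0,0.]))[0,0]
    return c['E'][:3,3],c['E'][:3,:3]@np.array([p[0],-p[1],-1])
def onz(c,u,v,z):
    o,d=ray(c,u,v);return o+d*(z-o[2])/d[2]
E
python3 - <<'E'
from h import *
for n in('scene','top'):
    c=cam(n);cv2.imwrite(f'pics/{n}0.png',c['image']);print(n,c['E'].round(3).tolist(),c['fx'],c['k1'])
s=r.read_state();print(s['time_s'],np.array(s['eef_rot']).round(3).tolist(),s['finger_gap'])
E
```

```text
scene [[-0.639, -0.633, 0.437, 0.859], [0.769, -0.53, 0.357, 0.216], [0.006, 0.564, 0.826, 0.62], [0.0, 0.0, 0.0, 1.0]] 595.5663483636761 0.05294680976317763
top [[0.014, 0.981, -0.192, 0.451], [-1.0, 0.016, 0.009, -0.021], [0.012, 0.192, 0.981, 0.808], [0.0, 0.0, 0.0, 1.0]] 559.8588150191835 0.05732545523133967
0.1 [[-0.0, -0.974, 0.225], [-0.001, 0.225, 0.974], [-1.0, 0.0, -0.001]] 0.09173075233611785
```

View pics/top0.png

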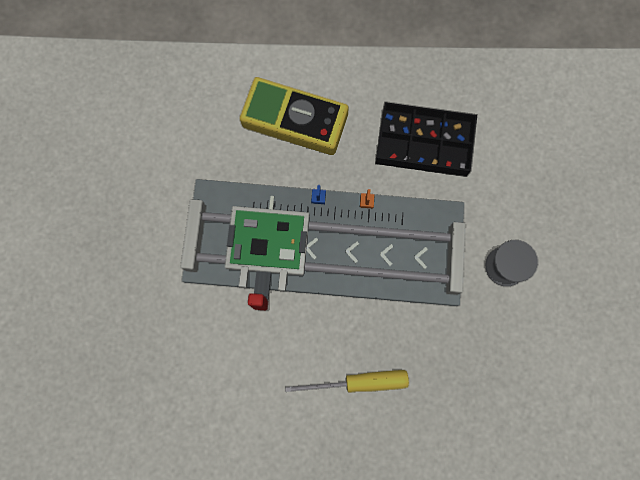

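View pics/scene0.png

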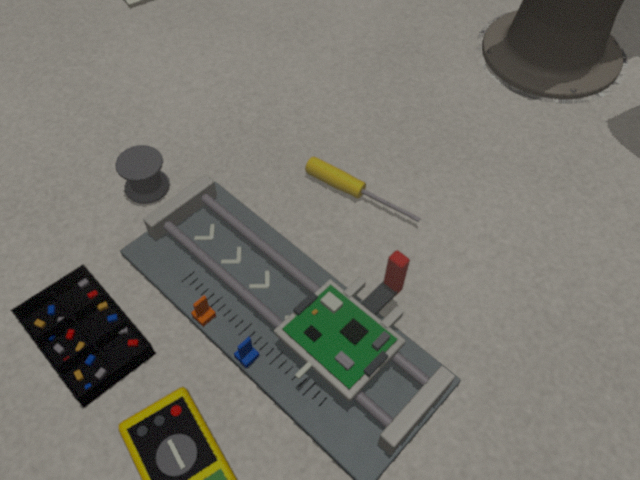

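Top view: pointer tip near (271,199), blue flag (319,195), orange flag (367,198), red handle (258,300); the arrows point left in the image (+y). The scene view agrees.

```bash
cat >> h.py <<'E'
def mask(im,col):
    h=cv2.cvtColor(im,cv2.COLOR_BGR2HSV);H,S,V=cv2.split(h)
    return {'red':((H<5)|(H>174))&(S>150)&(V>60),'orange':(H>=6)&(H<=16)&(S>150)&(V>90),'blue':(H>100)&(H<125)&(S>130)&(V>60),
     'white':(S<40)&(V>185)}[col].astype(np.uint8)
def blobs(c,col,box,amin=25):
    x0,y0,x1,y1=box;m=mask(c['image'],col);z=np.zeros_like(m);z[y0:y1,x0:x1]=m[y0:y1,x0:x1]
    n,l,st,ce=cv2.connectedComponentsWithStats(z)
    return [(st[i].tolist(),ce[i].round(1).tolist()) for i in range(1,n) if st[i][4]>=amin]
E
python3 - <<'E'
from h import *
c=cam('top')
print('red',blobs(c,'red',(180,270,470,330)));print('or',blobs(c,'orange',(340,175,400,215)));print('bl',blobs(c,'blue',(300,175,340,215)))
print('wh',blobs(c,'white',(240,180,300,212),8))
for a in((196,180),(464,203),(183,283),(460,305)):print('base',onz(c,*a,.012).round(4))
for n,p,z in(('handle top',(256,301),.095),('pointer',(271,198),.042),('orange',(367,198),.012),('blue',(319,197),.012)):print(n,onz(c,*p,z).round(4))
im=c['image'];a=cv2.resize(im[170:320,180:400],None,fx=3.6,fy=3.6,interpolation=cv2.INTER_CUBIC);cv2.imwrite('pics/topc.png',a)
E
```

```text
red [([248, 294, 19, 16, 237], [256.7, 301.0])]
or [([360, 189, 14, 19, 161], [366.9, 199.5])]
bl [([311, 185, 15, 18, 183], [318.1, 195.1])]
wh []
base [0.7167 0.173  0.012 ]
base [ 0.6884 -0.2231  0.012 ]
base [0.563  0.1823 0.012 ]
base [ 0.5375 -0.2127  0.012 ]
handle top [0.5296 0.0674 0.095 ]
pointer [0.6822 0.0585 0.042 ]
orange [ 0.6938 -0.0801  0.012 ]
blue [ 0.6941 -0.0091  0.012 ]
```

View pics/topc.png

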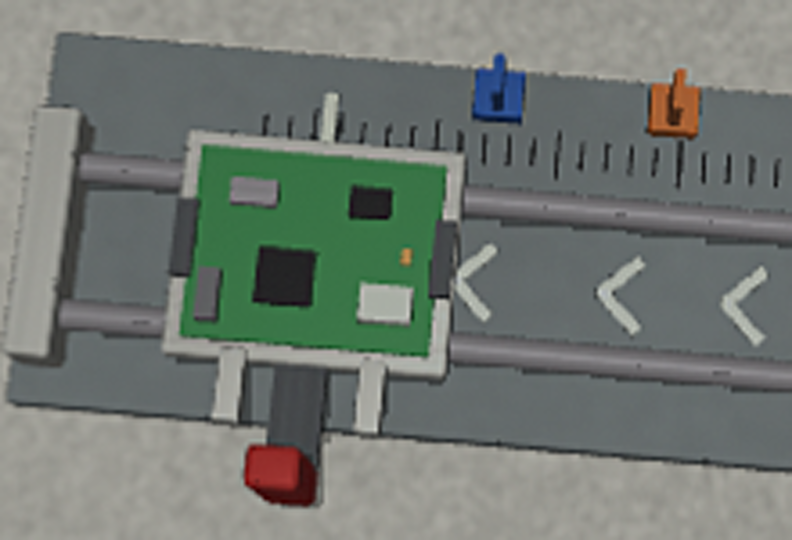

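```bash
R='x'; python3 -m creep '[{"offset":[0,-3.9,-2.6],"dr":[0,0,0]},{"offset":[0,-3.9,-2.6],"dr":[0,0,0]},{"offset":[0,-3.9,-2.6],"dr":[0,0,0]},{"offset":[0,-3.9,-2.6],"dr":[0,0,0]},{"offset":[0,-3.9,-2.6],"dr":[0,0,0]}]' 0
python3 -m creep '[{"offset":[0,-3.9,-2.6],"dr":[0,0,0]},{"offset":[0,-3.9,-2.6],"dr":[0,0,0]},{"offset":[0,-3.9,-2.6],"dr":[0,0,0]},{"offset":[0,-3.9,-2.6],"dr":[0,0,0]},{"offset":[0,0,0],"dr":[0,0,0]}]'
```

```text
time_s: 0.65
tcp_pos: [0.2798, 0.339, 0.2244]
eef_rot: [[-0.002, -0.977, 0.214], [-0.001, 0.214, 0.977], [-1.0, 0.002, -0.002]]
contact_force: [0.5, 0.8, -0.3]
finger_gap: 0.0921
time_s: 1.15
tcp_pos: [0.4169, 0.1936, 0.224]
eef_rot: [[-0.001, -0.976, 0.219], [-0.002, 0.219, 0.976], [-1.0, 0.0, -0.002]]
contact_force: [-0.9, -0.1, -0.3]
finger_gap: 0.0913
```

```bash
python3 -m creep '[{"offset":[0,-3.5,-2.4],"dr":[0,0,0]},{"offset":[0,-3.5,-2.4],"dr":[0,0,0]},{"offset":[0,-3.5,-2.4],"dr":[0,0,0]},{"offset":[0,-3.5,-2.4],"dr":[0,0,0]},{"offset":[0,0,0],"dr":[-8,0,0]}]'
python3 -m creep '[{"offset":[0,0,0],"dr":[-1,0,0]},{"offset":[0,0,0],"dr":[0,0,0]}]'
python3 - <<'E'
from h import *
c=cam('wrist');cv2.imwrite('pics/w1.png',c['image']);print(c['E'].round(3).tolist(),c['fx'])
print(blobs(c,'red',(0,0,640,480),200))
E
```

```text
time_s: 1.65
tcp_pos: [0.5346, 0.0664, 0.2225]
eef_rot: [[-0.004, -0.997, 0.079], [-0.0, 0.079, 0.997], [-1.0, 0.004, -0.001]]
contact_force: [-0.4, 1.2, 0.2]
finger_gap: 0.0919
time_s: 1.85
tcp_pos: [0.5341, 0.0667, 0.2215]
eef_rot: [[-0.006, -0.998, 0.062], [0.0, 0.062, 0.998], [-1.0, 0.006, -0.0]]
contact_force: [-0.8, -0.2, -0.5]
finger_gap: 0.0918
[[0.064, -0.956, -0.286, 0.455], [0.998, 0.061, 0.019, 0.07], [-0.001, -0.287, 0.958, 0.381], [0.0, 0.0, 0.0, 1.0]] 401.7872162532757
[([303, 197, 27, 35, 873], [315.9, 214.7])]
```

View pics/w1.png

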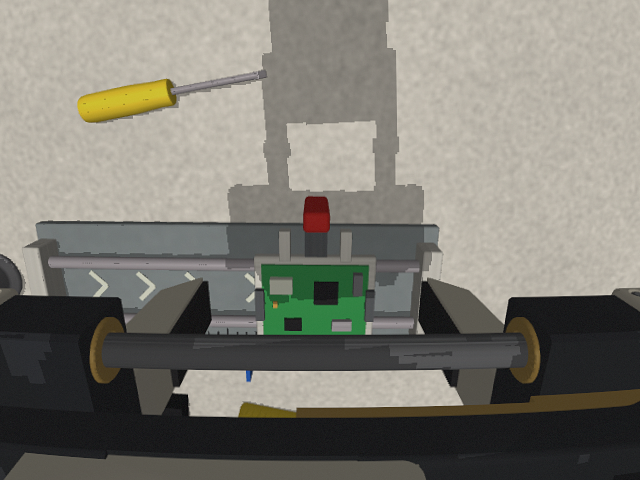

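Wrist view: handle top face centred at about (316,221), base near edge runs (38,222)-(437,226), fingers straddle in y.

```bash
python3 - <<'E'
from h import *
c=cam('wrist');s=r.read_state()
p=onz(c,316,221,.095);a=onz(c,38,222.5,.012);b=onz(c,437,226,.012);d=b-a;print(p.round(4),a.round(4),b.round(4),np.degrees(np.arctan2(d[0],d[1])))
e=np.array(s['eef_rot']).T@(np.array([p[0],p[1],.059])-s['tcp_pos']);print('tool offset cm',(e*100).round(2))
E
```

```text
[0.5315 0.0665 0.095 ] [ 0.5371 -0.2117  0.012 ] [0.5658 0.1813 0.012 ] 4.1851470853809305
tool offset cm [16.28  0.13 -0.07]
```

```bash
python3 -m creep '[{"offset":[4,0.1,0],"dr":[-0.4,0,0]},{"offset":[4,0,0],"dr":[0,0,0]},{"offset":[3.5,0,0],"dr":[0,0,0]},{"offset":[3,0,0],"dr":[0,0,0]},{"offset":[0,0,0],"dr":[0,0,0]}]'
```

```text
time_s: 2.45
tcp_pos: [0.5319, 0.072, 0.0759]
eef_rot: [[0.002, -0.998, 0.057], [0.001, 0.057, 0.998], [-1.0, -0.001, 0.001]]
contact_force: [0.0, 0.0, 0.3]
finger_gap: 0.0917
```

```bash
python3 -m creep '[{"offset":[1,0,-0.5],"dr":[-0.7,0,0]},{"offset":[0.7,0,0],"dr":[0,0,0]},{"offset":[0,0,0],"dr":[0,0,0]}]'
python3 -m creep '[{"offset":[0,0,0],"dr":[0,0,0]},{"offset":[0,0,0],"dr":[0,0,0]},{"offset":[0,0,0],"dr":[0,0,0]},{"offset":[0,0,0],"dr":[0,0,0]},{"offset":[0,0,0],"dr":[0,0,0]}]' 0.8 25
python3 -m creep '[{"offset":[0,0,0],"dr":[0,0,0]},{"offset":[0,0,0],"dr":[0,0,0]},{"offset":[0,0,0],"dr":[0,0,0]},{"offset":[0,0,0],"dr":[0,0,0]},{"offset":[0,0,0],"dr":[0,0,0]}]' 1 25
```

```text
time_s: 2.75
tcp_pos: [0.5331, 0.0679, 0.0611]
eef_rot: [[0.006, -0.999, 0.044], [0.0, 0.044, 0.999], [-1.0, -0.006, 0.001]]
contact_force: [-1.2, -0.4, 1.0]
finger_gap: 0.0919
time_s: 3.25
tcp_pos: [0.5353, 0.0678, 0.0644]
eef_rot: [[0.013, -0.999, 0.044], [0.0, 0.044, 0.999], [-1.0, -0.012, 0.001]]
contact_force: [-0.5, 0.5, -0.4]
finger_gap: 0.0566
time_s: 3.75
tcp_pos: [0.5353, 0.0678, 0.0645]
eef_rot: [[0.012, -0.999, 0.045], [0.0, 0.045, 0.999], [-1.0, -0.012, 0.001]]
contact_force: [0.2, 0.5, 0.7]
finger_gap: 0.0199
```

```bash
python3 -m creep '[{"offset":[0,0,-0.5],"dr":[0.7,0,0.3]},{"offset":[0,0,-1],"dr":[0.7,0,0.3]},{"offset":[0,0,-1.2],"dr":[0,0,0]},{"offset":[0,0,-1.2],"dr":[0,0,0]},{"offset":[0,0,-1.2],"dr":[0,0,0]}]'
python3 -m creep '[{"offset":[0,0,-1.5],"dr":[0,0,0]},{"offset":[0,0,-1.5],"dr":[0,0,0]},{"offset":[0,0,-1.5],"dr":[0,0,0]},{"offset":[0,0,-1.5],"dr":[0,0,0]},{"offset":[0,0,-1],"dr":[0,0,0]}]'
```

```text
time_s: 4.25
tcp_pos: [0.5314, 0.0153, 0.0645]
eef_rot: [[0.001, -0.998, 0.069], [0.003, 0.069, 0.998], [-1.0, -0.001, 0.003]]
contact_force: [0.3, 4.3, 1.1]
finger_gap: 0.0198
time_s: 4.75
tcp_pos: [0.5259, -0.0615, 0.0645]
eef_rot: [[0.002, -0.997, 0.071], [0.003, 0.071, 0.997], [-1.0, -0.002, 0.003]]
contact_force: [1.5, 4.6, 0.2]
finger_gap: 0.0198
```

```bash
python3 -m creep '[{"offset":[0,0,-1.2],"dr":[0,0,0]},{"offset":[0,0,-1.2],"dr":[0,0,0]},{"offset":[0,0,-1.2],"dr":[0,0,0]},{"offset":[0,0,-1],"dr":[0,0,0]},{"offset":[0,0,0],"dr":[0,0,0]}]'
python3 - <<'E'
from h import *
c=cam('top');im=c['image'];cv2.imwrite('pics/t2f.png',im);cv2.imwrite('pics/t2.png',cv2.resize(im[170:290,300:460],None,fx=5,fy=5,interpolation=cv2.INTER_CUBIC))
E
```

```text
time_s: 5.25
tcp_pos: [0.5221, -0.1134, 0.0645]
eef_rot: [[0.003, -0.997, 0.072], [0.002, 0.072, 0.997], [-1.0, -0.003, 0.003]]
contact_force: [-0.4, -0.5, 0.9]
finger_gap: 0.0197
```

View pics/t2.png

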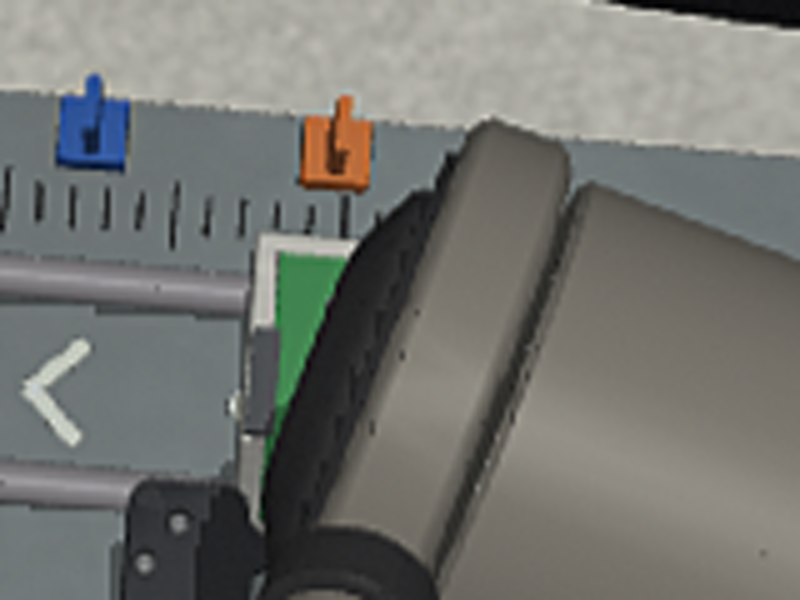

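Top: orange foot centred near crop (338,150), blue well left of it; carriage's left far corner at crop (262,238); pointer is hidden under the wrist. Checking the scene camera for pointer and flag.

```bash
python3 - <<'E'
from h import *
u=np.array([.0698,.9976,0])
c=cam('top')
a=onz(c,232.2,206.9,.052);b=onz(c,352.4,217.6,.052);print(a.round(4),b.round(4),'disp',u@(b-a),'pointer u',u@onz(c,272.5,197,.042)+u@(b-a),'orange',u@onz(c,367.5,200,.014))
c=cam('scene');im=c['image'];cv2.imwrite('pics/s2.png',cv2.resize(im[190:390,100:360],None,fx=3,fy=3,interpolation=cv2.INTER_CUBIC))
E
```

```text
[0.6653 0.111  0.052 ] [ 0.6529 -0.0568  0.052 ] disp -0.16823284571177669 pointer u -0.06417735271086315 orange -0.032285625006031854
```

View pics/s2.png

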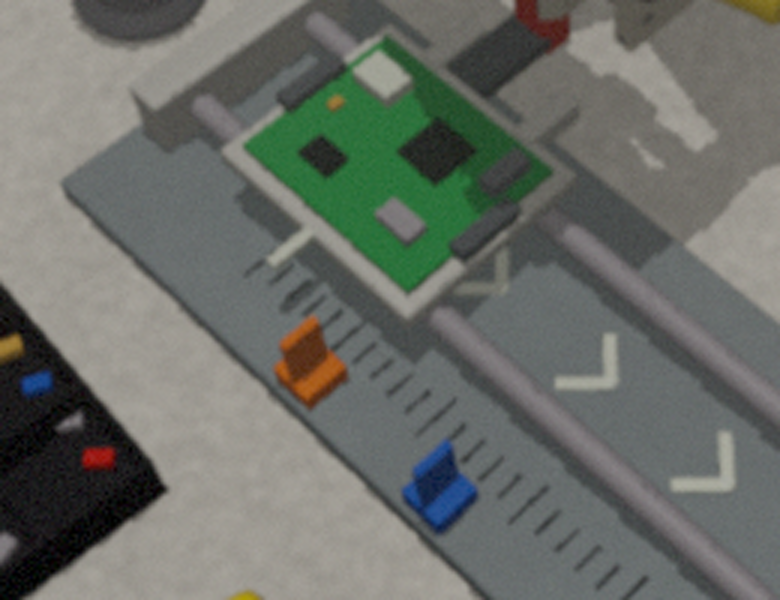

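Scene: pointer tip at crop (268,262), orange foot corners left (277,370), bottom (309,405), right (346,370); blade's upper near end (315,320). The pointer is well short of the orange flag.

```bash
cat >> h.py <<'E'
u=np.array([.0698,.9976,0])
E
python3 - <<'E'
from h import *
c=cam('scene')
f=lambda x,y,z:onz(c,100+x/3,190+y/3,z)
for n,x,y,z in(('tip',268,262,.042),('footL',276,371,.017),('footB',309,406,.012),('footR',347,370,.017),('bladetop nearL',308,317,.048),('bladetop nearR',318,321,.048),('bladetop farL',284,347,.048)):
    p=f(x,y,z);print(n,p.round(4),(u@p).round(4),(p@[.9976,-.0698,0]).round(4))
E
```

```text
tip [ 0.6747 -0.112   0.042 ] -0.0646 0.6809
footL [ 0.6982 -0.0888  0.017 ] -0.0399 0.7027
footB [ 0.6992 -0.0711  0.012 ] -0.0221 0.7025
footR [ 0.6808 -0.0686  0.017 ] -0.0209 0.684
bladetop nearL [ 0.6836 -0.0803  0.048 ] -0.0324 0.6875
bladetop nearR [ 0.6824 -0.0763  0.048 ] -0.0285 0.6861
bladetop farL [ 0.6978 -0.078   0.048 ] -0.0291 0.7016
```

```bash
python3 -m creep '[{"offset":[0,0,1.0],"dr":[0,0,0]},{"offset":[0,0,1.0],"dr":[0,0,0]},{"offset":[0,0,1.0],"dr":[0,0,0]},{"offset":[0,0,1],"dr":[0,0,0]},{"offset":[0,0,0.3],"dr":[0,0,0]}]'
python3 -m creep '[{"offset":[0,0,0.3],"dr":[0,0,0]},{"offset":[0,0,0],"dr":[0,0,0]}]'
python3 - <<'E'
from h import *
c=cam('scene');im=c['image'];cv2.imwrite('pics/s3.png',cv2.resize(im[240:340,150:283],None,fx=6,fy=6,interpolation=cv2.INTER_CUBIC));print(u@r.read_state()['tcp_pos'])
E
```

```text
time_s: 5.95
tcp_pos: [0.5256, -0.0653, 0.0645]
eef_rot: [[0.003, -0.998, 0.069], [0.001, 0.069, 0.998], [-1.0, -0.003, 0.001]]
contact_force: [0.6, -4.2, -0.9]
finger_gap: 0.0203
time_s: 6.15
tcp_pos: [0.5259, -0.0611, 0.0645]
eef_rot: [[0.003, -0.998, 0.068], [0.001, 0.068, 0.998], [-1.0, -0.003, 0.001]]
contact_force: [0.5, -2.5, -0.6]
finger_gap: 0.0198
-0.0243149564863629
```

View pics/s3.png

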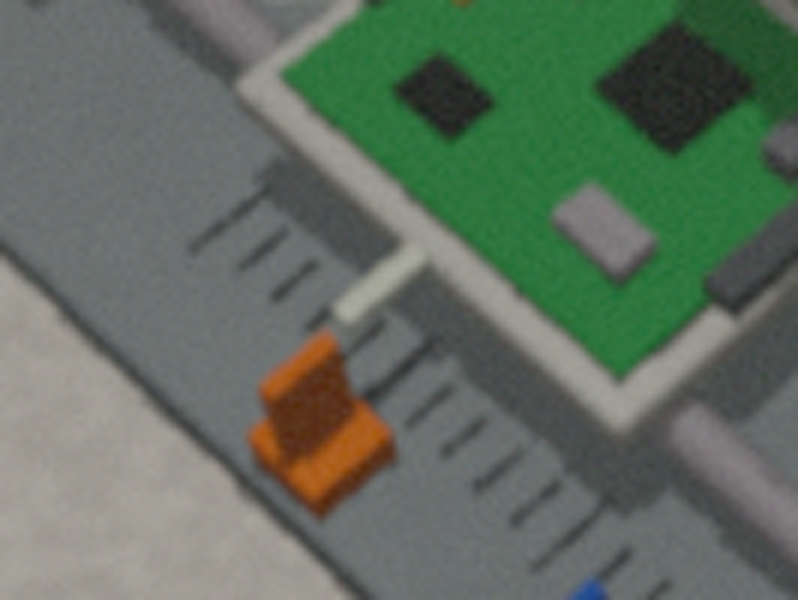

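Pointer tip end mid at crop (342,312); blade top near end about (325,337), far end about (268,389); foot corners left (250,437), right (397,448).

```bash
python3 - <<'E'
from h import *
c=cam('scene')
f=lambda x,y,z:onz(c,150+x/6,240+y/6,z)
for n,x,y,z in(('tip',342,312,.042),('tip root',413,253,.042),('bladetop near',325,337,.048),('bladetop far',268,389,.048),('footL',250,430,.017),('footR',397,440,.017),('footL',250,430,.019),('footR',397,440,.019)):
    p=f(x,y,z);print(n,p.round(4),(u@p).round(4),(p@[.9976,-.0698,0]).round(4))
c=cam('top');im=c['image'];cv2.imwrite('pics/t3.png',cv2.resize(im[175:235,300:400],None,fx=8,fy=8,interpolation=cv2.INTER_CUBIC))
E
```

```text
tip [ 0.6754 -0.0831  0.042 ] -0.0358 0.6796
tip root [ 0.6579 -0.082   0.042 ] -0.0359 0.6621
bladetop near [ 0.683  -0.0786  0.048 ] -0.0308 0.6868
bladetop far [ 0.6971 -0.0788  0.048 ] -0.0299 0.7009
footL [ 0.6967 -0.091   0.017 ] -0.0421 0.7013
footR [ 0.6804 -0.0682  0.017 ] -0.0205 0.6836
footL [ 0.6972 -0.09    0.019 ] -0.0411 0.7018
footR [ 0.681  -0.0672  0.019 ] -0.0195 0.6841
```

View pics/t3.png

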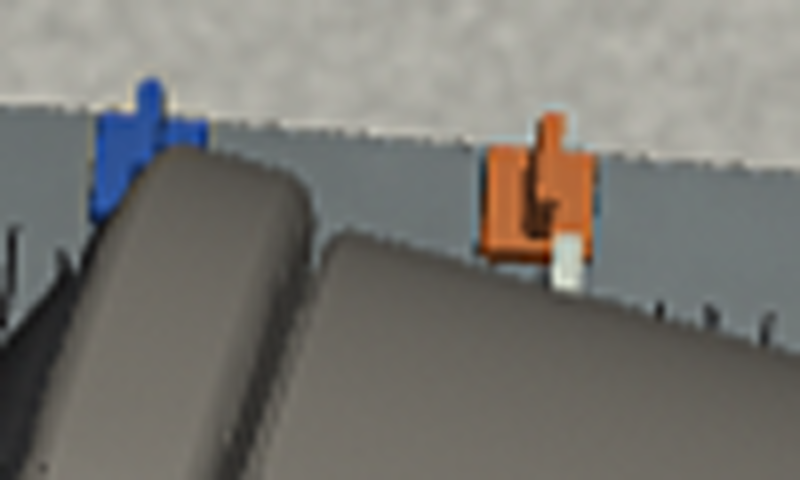

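Top: tip at crop (568,237), blade top far end (552,118), near end ~(550,170); the tip is still slightly to the right (short) of the blade.

```bash
python3 - <<'E'
from h import *
c=cam('top')
f=lambda x,y,z:onz(c,299.5+x/8+.06,174.5+y/8+.06,z)
for n,x,y,z in(('tip',568,237,.042),('bladetop far',552,116,.048),('bladetop near',550,175,.048),('footfarL',485,150,.017),('footfarR',597,158,.017)):
    p=f(x,y,z);print(n,p.round(4),(u@p).round(4),(p@[.9976,-.0698,0]).round(4))
E
```

```text
tip [ 0.6756 -0.0829  0.042 ] -0.0356 0.6798
bladetop far [ 0.696  -0.0796  0.048 ] -0.0308 0.6999
bladetop near [ 0.6852 -0.0792  0.048 ] -0.0312 0.689
footfarL [ 0.6993 -0.0696  0.017 ] -0.0207 0.7024
footfarR [ 0.6981 -0.0902  0.017 ] -0.0413 0.7027
```

Both cameras agree: 4.5–5.3 mm to go.

```bash
python3 -m creep '[{"offset":[0,0,0.2],"dr":[0,0,0]},{"offset":[0,0,0.15],"dr":[0,0,0]},{"offset":[0,0,0.0],"dr":[0,0,0]}]'
python3 -c "
from h import *
print(u@r.read_state()['tcp_pos'])"
```

```text
time_s: 6.65
tcp_pos: [0.5261, -0.0588, 0.0645]
eef_rot: [[0.003, -0.998, 0.07], [0.0, 0.07, 0.998], [-1.0, -0.003, 0.0]]
contact_force: [0.4, -0.5, -0.4]
finger_gap: 0.02
-0.02193658940466905
```

```bash
python3 -m creep '[{"offset":[0,0,0.25],"dr":[0,0,0]},{"offset":[0,0,0.0],"dr":[0,0,0]},{"offset":[0,0,0.0],"dr":[0,0,0]}]'
python3 - <<'E'
from h import *
print(u@r.read_state()['tcp_pos'])
c=cam('scene');im=c['image'];a=cv2.resize(im[255:330,160:240],None,fx=6,fy=6,interpolation=cv2.INTER_CUBIC)
c=cam('top');b=cv2.resize(c['image'][180:225,350:390],None,fx=8,fy=8,interpolation=cv2.INTER_CUBIC)
o=np.zeros((450,800,3),np.uint8);o[:450,:480]=a;o[:360,480:]=b;cv2.imwrite('pics/j4.png',o)
E
```

```text
time_s: 6.95
tcp_pos: [0.5263, -0.0563, 0.0645]
eef_rot: [[0.003, -0.998, 0.07], [0.0, 0.07, 0.998], [-1.0, -0.003, 0.0]]
contact_force: [0.4, -3.3, -0.3]
finger_gap: 0.0199
-0.019400644784638585
```

View pics/j4.png

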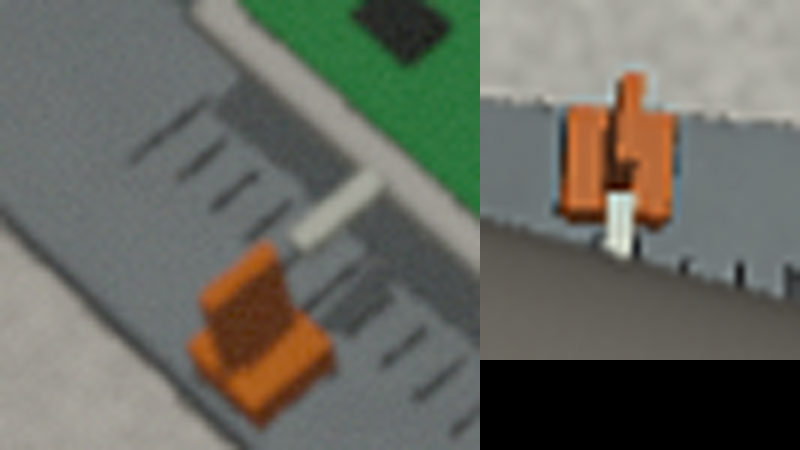

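Scene crop: tip (302,238), blade top near (265,247), far (207,298). Top crop: tip (141,196), blade top far end (152,78).

```bash
python3 - <<'E'
from h import *
w=np.array([.9976,-.0698,0])
c=cam('scene')
for x,y,z in((302,238,.042),(265,247,.048),(207,298,.048)):
    p=onz(c,160+x/6,255+y/6,z);print('s',(u@p).round(4),(w@p).round(4))
c=cam('top')
for x,y,z in((141,196,.042),(152,78,.048),(149,130,.048)):
    p=onz(c,349.56+x/8,179.56+y/8,z);print('t',(u@p).round(4),(w@p).round(4))
E
```

```text
s -0.0305 0.6792
s -0.0308 0.6868
s -0.0302 0.7009
t -0.0308 0.6795
t -0.0308 0.6995
t -0.031 0.6899
```

Aligned within about 0.3 mm in both views. Letting go.

```bash
python3 -m creep '[{"offset":[0,0,0],"dr":[0,0,0]},{"offset":[0,0,0],"dr":[0,0,0]},{"offset":[0,0,0],"dr":[0,0,0]},{"offset":[0,0,0],"dr":[0,0,0]},{"offset":[0,0,0],"dr":[0,0,0]}]' 0.4
python3 -m creep '[{"offset":[-1,0,0],"dr":[0,0,0]},{"offset":[-3,0,0],"dr":[0,0,0]},{"offset":[-4,0,0],"dr":[0,0,0]},{"offset":[-4,0,0],"dr":[0,0,0]},{"offset":[-4,0,0],"dr":[0,0,0]}]'
python3 -m creep '[{"offset":[0,4,0],"dr":[0,0,0]},{"offset":[0,4,0],"dr":[0,0,0]},{"offset":[0,4,0],"dr":[0,0,0]},{"offset":[0,2,0],"dr":[0,0,0]},{"offset":[0,0,0],"dr":[0,0,0]}]'
python3 - <<'E'
from h import *
c=cam('scene');im=c['image'];a=cv2.resize(im[255:330,160:240],None,fx=5,fy=5,interpolation=cv2.INTER_CUBIC)
c=cam('top');b=cv2.resize(c['image'][180:320,320:420],None,fx=4,fy=4,interpolation=cv2.INTER_CUBIC)
o=np.zeros((560,800,3),np.uint8);o[:375,:400]=a;o[:560,400:]=b;cv2.imwrite('pics/j5.png',o)
E
```

```text
time_s: 7.65
tcp_pos: [0.5255, -0.0551, 0.0641]
eef_rot: [[0.001, -0.998, 0.071], [0.002, 0.071, 0.998], [-1.0, -0.001, 0.002]]
contact_force: [-0.2, -0.5, 0.2]
finger_gap: 0.0534
time_s: 8.15
tcp_pos: [0.522, -0.0546, 0.2263]
eef_rot: [[-0.012, -0.997, 0.071], [0.006, 0.071, 0.997], [-1.0, 0.012, 0.005]]
contact_force: [1.7, 0.1, -0.1]
finger_gap: 0.0552
time_s: 8.65
tcp_pos: [0.3823, -0.0453, 0.2375]
eef_rot: [[0.01, -0.997, 0.07], [-0.0, 0.07, 0.998], [-1.0, -0.01, 0.0]]
contact_force: [1.0, -0.0, -0.3]
finger_gap: 0.0551
```

View pics/j5.png

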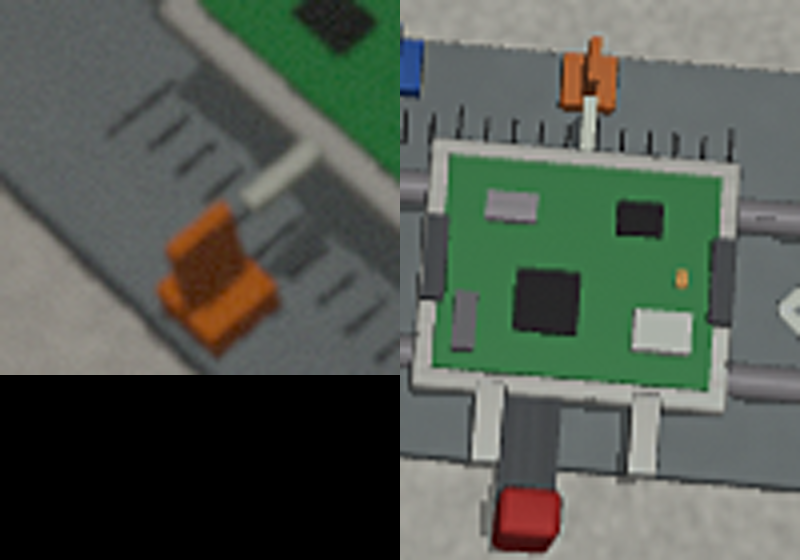

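After release: tip at scene crop (251,199), top crop (590,98); the tongue lies against the left (+y) fork prong, so play is taken up in the arrow direction.

```bash
python3 - <<'E'
from h import *
w=np.array([.9976,-.0698,0])
c=cam('scene')
for x,y,z in((251,199,.042),(221,206,.048),(172,248,.048)):
    p=onz(c,160+x/5,255+y/5,z);print('s',(u@p).round(4),(w@p).round(4))
c=cam('top')
for x,y,z in((190,98,.042),(196,39,.048),(127,520,.095)):
    p=onz(c,319.6+x/4,179.6+y/4,z);print('t',(u@p).round(4),(w@p).round(4))
im=c['image'][180:225,340:395];cv2.imwrite('pics/j6.png',cv2.resize(im,None,fx=14,fy=13,interpolation=cv2.INTER_CUBIC))
E
```

```text
s -0.0305 0.6795
s -0.0307 0.6868
s -0.0304 0.701
t -0.0307 0.6795
t -0.0309 0.6995
t -0.0178 0.5229
```

View pics/j6.png

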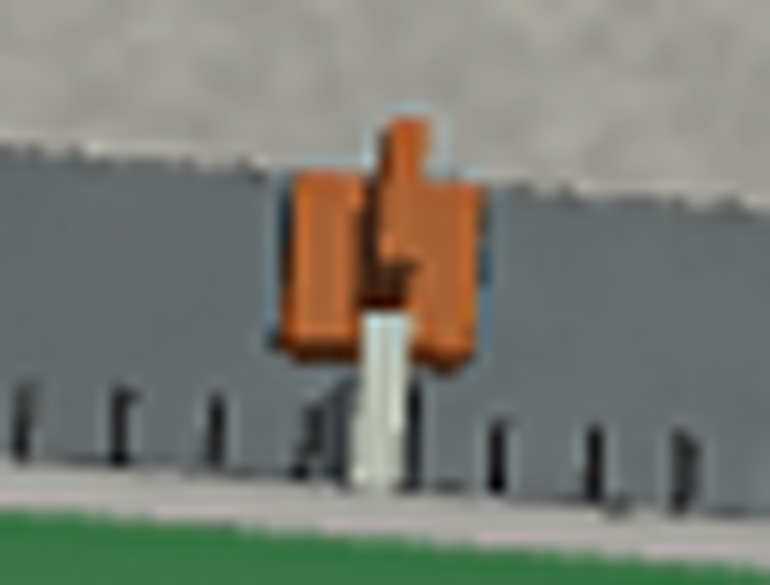

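The pointer (390,315) extended along its axis runs into the orange blade (406,120), so it is lined up. Handing in.

```bash
python3 -c "
from workcell import r
print(r.finish_job(), r.read_state()['time_s'])"
```

```text
the job is handed in; nothing more can be done
the job is handed in; nothing more can be done
```

The slide is set with its pointer at the orange flag, and the job is handed in after about 9 s of robot time. `finish_job` gives no verdict.

I gripped the red handle and drew the slide back until the pointer was 32 to 34 mm short of the orange flag. I then pushed it up in the arrow direction only, in small final steps, opened the gripper and moved the arm clear.

- **Pointer at the flag:** after letting go, the scene and top cameras both put the pointer within about 0.3 mm of the orange blade. Calibration is good to about 2 mm.
- **Play taken up:** the handle sits about 13 mm ahead of the pointer (12 mm expected), with its tongue against the fork on the +y side.
- **Forces:** the wrist force readings stayed at about 5 N or less.

No check failed and the two cameras agreed. One small error of mine: I turned the gripper about 1.5° the wrong way before gripping, and corrected it as the draw-back began.

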